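# Bring up the tailstock, then hold the chuck guard open

## Task

The blank in the mini lathe is only nipped in the chuck: with the chuck guard still shut, wind the tailstock handwheel until the centre comes up against the end of the blank and the wheel stops, and let go of the wheel. Then lift the chuck guard by its red rail to 60 degrees from shut and keep holding it there with the fingers, still, so that I can get at the jaws with the key; it falls shut if let go, so finish while holding it. Leave everything else on the bench where it is.

Things in the scene. Friction and masses are not known exactly. Their poses are not given: they have to be found in the camera images.
- lathe: Green mini wood lathe fixed to the bench, about 450 mm long. Origin on the bench under the spindle axis, x away from its operator's side (towards the motor), y along the spindle from tailstock (-y) to headstock (+y), z up. The spindle axis is level, 135 mm above the bench. The headstock top is 185 mm above the bench and spans y = 115 to 237 mm, x = -50 to 60 mm. A tool rest, no higher than 140 mm, stands at x = -40 to -80 mm, y = -60 to 20 mm
- blank: Turned wooden blank gripped in the chuck, on the spindle axis, 37 to 41 mm across, tapering to 26 mm at its tail end. Origin at the centre of its tail-end face; +y runs into the chuck
- blank_end (a point): Centre of the blank's tail-end face, where the tailstock centre must bear; it is firm and stops the centre
- centre_tip (a point): The centre's point, on the spindle axis; 2.5 to 8.5 mm short of the blank at the start
- quill (a joint): The steel quill that carries the pointed centre: how far it is out of the tailstock, in m; grows towards the blank, 5 mm per turn of the handwheel; it stays where it is left
- handwheel (a joint): Handwheel angle in rad. It grows, and the quill goes out, as the wheel turns clockwise as seen from the wheel's end (looking along the lathe's +y): top away from the operator, then down. The crank grip is straight above the hub at 0, 2 pi, ... The wheel turns stiffly (about 2 N at the crank grip), stays where it is left, and stops firmly (well under 0.2 rad of give at 10 N) when the centre meets the blank
- wheel_hub (a point): Centre of the handwheel's outer face, on the spindle axis. The wheel is a steel disc 56 mm across and 11 mm thick, standing upright across the spindle axis at the tailstock's outer end (the tailstock behind it reaches 23 mm above the axis, with a lock lever up to 49 mm above it, 73 mm from the wheel's face). The point's frame turns with the wheel
- crank_mid (a point): Middle of the red crank grip: a round bar 11 mm thick and 42 mm long that spins freely, parallel to the spindle axis, standing out from the wheel's outer face (away from the headstock), 21 mm off the axis; this point is 22 mm out from the face
- guard (a joint): Clear hinged chuck guard with yellow edges, 88 mm wide along the spindle, about 0.3 kg, hinged behind the chuck on a rod parallel to the spindle: opening angle in rad: 0 shut, 1.047 at 60 degrees, end stop at 1.30. It opens front edge up and back away from the operator, and falls shut from any angle
- guard_hinge (a point): On the guard's hinge line, at mid-width. The hinge line is level and runs along the lathe's y
- guard_rail (a point): Middle of the guard's red grab rail: a round bar 10 mm thick, 76 mm long along the spindle direction, 140 mm from the hinge line on the operator's side and about level with it when shut (181 mm above the bench). Free gap of about 32 mm between the rail and the guard's front; two 8 mm arms carry its ends (38 mm either side of the middle)
- chuck_key: Leave alone: T-shaped chuck key, 82 mm long, lying on top of the headstock
- spare_blank: Leave alone: square wooden blank 130 x 40 x 40 mm lying in front of the lathe
- toy_house: Leave alone: card house, orange walls and red roof, 60 x 70 x 100 mm
- toy_car: Leave alone: white toy car 70 x 36 x 30 mm
- paint_pot: Leave alone: small paint jar, 48 mm across, 50 mm tall
- glue_bottle: Leave alone: white glue bottle, 44 mm across, 120 mm tall
- gouge: Leave alone: turning gouge 245 mm long, dark wooden handle, lying flat
- lander: Leave alone: silver model lunar lander on four legs, about 95 mm wide, 95 mm tall

How it is judged:
By the outcome, as a careful person would: the job done as asked, in the order asked, and still so for the second after the job is handed in, while the arm keeps its last pose, push and grip.
It also fails if it takes over 69 s, if anything falls off the work surface, if the arm or the gripper's body presses on something with over 40 N, if the wrist force passes 120 N, or if a joint passes its speed limit or range.

## Robot

A 7-joint arm with a two-finger parallel gripper is mounted at the origin on the work surface. World frame = base frame: x ahead of the robot, y to its left, z up, the work surface at z = 0. Lengths are in mm, angles in rad, forces in N, time in s.
With the tool pointing down it reaches from about 400 to 850 mm from the base axis. Payload 6.9 kg.
Tool frame: the origin (TCP) lies at the very end of the fingers, on their centre line; the grasp point (between the pads) lies 19 mm behind it (arm.tcp_to_grasp is the distance from the TCP to the grasp point, in mm); z points along the fingers, y is the line along which they close (so a half turn about z gives the same grasp; the last joint's range is limited). The gripper opens to 85 mm and grips with 20 to 120 N. Pads are 22 mm wide; open, the fingers measure 114 mm over their backs; the gripper's body (76 mm by 85 mm) begins 54 mm behind the grasp point. The pads swing forward as they close: fully open they stand 13 mm farther back than shut.
Start: joints at [-1.187, 0.507, -0.238, 1.5, 0.126, 1.149, -0.155], TCP at [172.021, 600.85, 231.275] pointing down, gripper open.
Joint ranges: [-3.08, 3.08], [-0.24, 2.05], [-1.43, 1.35], [0, 2.5], [-1.52, 4.66], [0.17, 1.96], [-2.89, 2.89]. Speed limits (rad/s): [2.39, 2.39, 3.14, 3.14, 3.14, 3.14, 3.14].

## Interface

Orientations are given as a unit quaternion [x, y, z, w].
In Python, from plant import arm gives the robot as it stands. The module is installed in compiled form; this text tells all that it offers.
- The arm moves only by the tool step_arm, never from a script. Its argument "steps" is text: rows parted by semicolons, each of 7 numbers parted by spaces: the opening, from 0 (shut) to 1 (fully open), then the shift along the tool's x, y, z as a fraction of full scale, then the turn, a rotation vector about the tool's x, y, z as a fraction of full scale. In form: hand x y z wx wy wz; .... A call has 1 to 12 rows; each row shifts and turns the commanded pose from where the row before left it, along the tool's axes as they then stand; what a row does not reach is not made up. Full scale, the value 1, is 20 cm for a shift and 4 degrees for a turn. A row lasts 1/12 s, in which the tool goes at most 41.7 mm and 7.16 degrees, less where a joint would pass 70% of its speed; a pose out of reach is approached as far as the arm can. A call with a number of a shift or a turn outside -1 to 1 is refused whole. A call with a gripper value outside its range is refused whole. The fingers move at their own pace and stop on an object; "force" is the grip in N (left out, the last holds). Time passes only in rows, so rows that do not move let the fingers close. It gives the time, the measured TCP pose, the force, the opening and the grip force at its end, in the units of the state.
- arm.get_state(): the state, without advancing time (a new reading comes with each control period).
- arm.grab_frame(name): name is "scene" or "top" or "wrist"; returns a dict with "pixels" (400x640x3 uint8, red, green, blue), "z_map" (400x640 float32, mm along the optical axis (not along the pixel's ray), 0 where there is no reading), "vfov" (degrees; the focal length in pixels is half the picture's height over the tangent of half this angle, whatever the lens; pixels are square), "cx", "cy" (the principal point, pixels), "k1" (the pictures are not rectified: a ray, as slopes to the right and down, at radius r is drawn at 1 + k1 r^2 times it, then the intrinsics apply), "extrinsics" (4x4, takes a point from camera to world coordinates); the wrist camera has in their place "tool_from_camera" (4x4, takes a point from camera to tool coordinates, whose origin is the TCP and whose axes are the flange's). Camera axes: x right, y down, z forward; pixel columns grow to the right and rows downward; lengths in mm; the calibration is good to about 2 mm. A picture is of the moment at which its call begins: read the wrist's pose just before it.
- arm.hand_in(): hands the job in; it is judged then, once.
The state is a dict: "time_s": time; "qpos": joint angles; "qd": joint speeds; "effort": joint torques, N m; "ee_pos": TCP position; "tcp_rot": TCP orientation; "contact_force": force on the tool from outside, world axes, zero at the start; "ft_torque": the same for the moment, N m; "finger_gap": finger opening in mm; "grasp_force": force on a finger pad.
Only numpy, scipy, OpenCV 4.12 (cv2) and the standard library are available. Lean on these libraries where they do the work, as an engineer would, in place of code of your own. Each camera call takes 0.05 s, during which the arm holds its last target. There are 200 camera calls.

## Working session

There is one attempt and no reset: what is moved stays moved. The work goes in short steps, Python scripts to look and compute and a tool call to move; the robot and the scene stay as the last step left them, time stands still between calls to the robot, and variables do not carry over. Pictures are saved under pics/ and viewed, at most 10 in all, crops included, and the job is handed in when it is done.

Besides the shell and the picture viewer there is one more tool, called after ">>>" as name(argument=value, ...), one argument or row to a line, values as JSON. step_arm: Moves the arm, as the interface text tells. Its arguments: {"type":"object","properties":{"steps":{"type":"string"},"force":{"type":"number"}},"required":["steps"]}

```bash
mkdir -p pics; cat > h.py <<'E'
import numpy as np, cv2, pickle
from plant import arm
from scipy.spatial.transform import Rotation as R
def grab(n,save=None):
    s=arm.get_state(); f=arm.grab_frame(n); f['state']=s
    if n=='wrist':
        T=np.eye(4);T[:3,:3]=R.from_quat(s['tcp_rot']).as_matrix();T[:3,3]=s['ee_pos']
        f['extrinsics']=T@np.array(f['tool_from_camera'])
    if save:
        cv2.imwrite(f'pics/{save}.png',f['pixels'][:,:,::-1]); pickle.dump(f,open(f'pics/{save}.pkl','wb'))
    return f
def load(n): return pickle.load(open(f'pics/{n}.pkl','rb'))
def ray(f,u,v):
    F=200/np.tan(np.radians(f['vfov']/2))
    K=np.array([[F,0,f['cx']],[0,F,f['cy']],[0,0,1.]])
    p=cv2.undistortPoints(np.array([[[u,v]]],float),K,np.array([f['k1'],0,0,0.]))[0,0]
    return np.array([p[0],p[1],1])
def pt(f,u,v,z=None,w=1):
    u0,v0=int(round(u)),int(round(v))
    if z is None:
        a=f['z_map'][v0-w:v0+w+1,u0-w:u0+w+1]; a=a[a>0]; z=np.median(a) if len(a) else np.nan
    E=np.array(f['extrinsics']); return E[:3,:3]@(ray(f,u,v)*z)+E[:3,3]
def cloud(f):
    F=200/np.tan(np.radians(f['vfov']/2)); K=np.array([[F,0,f['cx']],[0,F,f['cy']],[0,0,1.]])
    h,w=f['z_map'].shape; uu,vv=np.meshgrid(np.arange(w),np.arange(h))
    p=cv2.undistortPoints(np.stack([uu,vv],-1).reshape(-1,1,2).astype(float),K,np.array([f['k1'],0,0,0.]))[:,0]
    z=f['z_map'].reshape(-1,1); P=np.c_[p,np.ones(len(p))]*z
    E=np.array(f['extrinsics']); W=P@E[:3,:3].T+E[:3,3]; W[z[:,0]<=0]=np.nan
    return W.reshape(h,w,3)
E
python3 - <<'E'
from h import *
for n in ['scene','top']:
    f=grab(n,n); print(n,np.round(np.array(f['extrinsics']),3).tolist(),f['vfov'],f['k1'])
print(arm.get_state(), arm.tcp_to_grasp)
E
```

```text
scene [[0.811, 0.384, -0.442, 1118.721], [0.585, -0.555, 0.592, -843.791], [-0.018, -0.738, -0.674, 1112.777], [0.0, 0.0, 0.0, 1.0]] 52.82848736205552 -0.06184425484941929
top [[-0.008, -0.988, 0.154, 295.591], [-1.0, 0.009, 0.003, 22.163], [-0.005, -0.154, -0.988, 1376.129], [0.0, 0.0, 0.0, 1.0]] 46.143430646634755 0.011408746094677626
{'time_s': 0.1, 'qpos': array([-1.18647785,  0.50825447, -0.23753576,  1.5010064 ,  0.12569097,
        1.14886893, -0.15479543]), 'qd': array([-1.07976261e-03, -2.39327470e-03,  4.93400047e-04, -1.85028183e-03,
       -6.03282985e-05, -1.42342934e-03, -8.86547769e-04]), 'effort': array([-4.28755433e-03, -6.21838474e+01, -2.19433911e+00, -2.50213444e+01,
        1.24968754e-02,  7.83807569e-03,  4.60013574e-07]), 'ee_pos': array([171.95848442, 600.43533418, 230.52542833]), 'tcp_rot': array([ 1.38951491e-01,  9.90298885e-01, -7.68453859e-04, -1.02097465e-04]), 'contact_force': array([ 0.35603192, -0.80395452,  0.15803211]), 'ft_torque': array([ 0.03975751, -0.01377245, -0.05251831]), 'grasp_force': 0.0, 'finger_gap': 85.43559445106749} 18.700000000000003
```

View pics/scene.png

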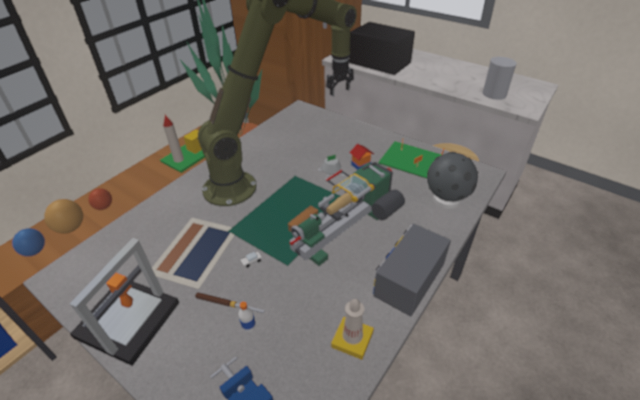

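View pics/top.png

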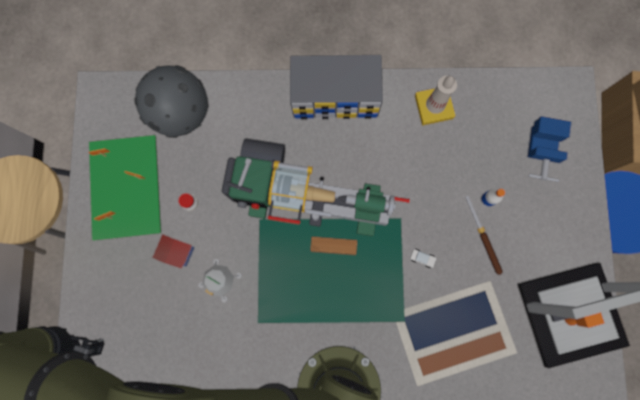

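The lathe is in the top view at about (225–410, 140–225): the headstock is at left, the red rail at (284,220), and the handwheel with its crank grip at about (400,199). I'll enlarge that area.

```bash
python3 - <<'E'
from h import *
f=load('top'); c=f['pixels'][135:235,215:415,::-1]
cv2.imwrite('pics/topc.png',cv2.resize(c,None,fx=4,fy=4,interpolation=cv2.INTER_CUBIC))
for n,u,v in [('railL',269,218),('rail',284,220),('railR',299,222),('crankA',395,199),('crankE',408,200),('headTL',235,160),('mid',250,180)]:
    print(n,np.round(pt(f,u,v),0))
s=load('scene'); W=cloud(s); p=s['pixels'].astype(int)
for g in (f,s):
    p=g['pixels'].astype(int); W=cloud(g)
    m=(p[...,0]>120)&(p[...,1]<70)&(p[...,2]<80)
    n,l,st,ce=cv2.connectedComponentsWithStats(m.astype(np.uint8))
    for i in range(1,n):
        if st[i,4]>5: q=W[l==i]; print(st[i],np.round(np.nanmean(q,0)),np.round(np.nanmin(q,0)),np.round(np.nanmax(q,0)))
E
```

```text
railL [459. 176. 182.]
rail [453. 137. 186.]
railR [447.  99. 184.]
crankA [ 512. -154.  141.]
crankE [ 509. -189.  142.]
headTL [613. 267. 180.]
mid [558. 226. 184.]
[179 194  15  13 151] [530. 432.  51.] [513. 412.  44.] [548. 452.  56.]
[395 197  14   5  35] [ 512. -173.  141.] [ 507. -190.  135.] [ 518. -154.  146.]
[252 204   6   5  24] [497. 219. 143.] [492. 213. 124.] [502. 227. 148.]
[268 216  32   8 105] [456. 140. 166.] [445.  99.  -3.] [480. 196. 194.]
[165 240  25  26 394] [378. 438.  87.] [345. 411.  68.] [412. 468. 107.]
[567 320   5   2   6] [ 189. -617.   82.] [ 187. -620.   78.] [ 191. -614.   88.]
[165 117   3   5  11] [-792.  259.  -42.] [-803.  253.  -58.] [-784.  269.  -30.]
[351 145  17  16 159] [380. 437.  84.] [337. 404.  49.] [415. 476. 103.]
[328 171  13   9  21] [457. 139. 184.] [449. 104. 181.] [463. 169. 188.]
[ 90 189  13  13  66] [-793. -271. -251.] [-832. -306. -269.] [-770. -220. -234.]
[291 237  10   7  23] [ 513. -173.  138.] [ 495. -195.  115.] [ 518. -149.  143.]
```

View pics/topc.png

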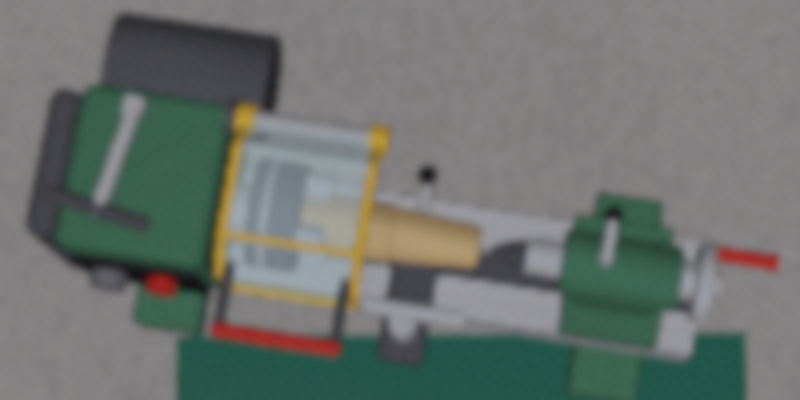

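The crop shows the crank grip at the wheel's far side (crop 748,260), so the wheel angle is about π/2. The hub is near crop (708,283). The rail runs from (215,330) to (340,350), so the lathe is yawed about 8°. I'll move towards the wheel.

>>> step_arm(
  steps="1 -0.15 -0.115 -0.02 0 0 0;1 -0.165 -0.12 -0.02 0 0 0;1 -0.165 -0.12 -0.02 0 0 0;1 -0.165 -0.12 -0.02 0 0 0;1 -0.165 -0.12 -0.02 0 0 0;1 -0.165 -0.12 -0.02 0 0 0;1 -0.165 -0.12 -0.02 0 0 0;1 -0.165 -0.12 -0.02 0 0 0;1 -0.165 -0.12 -0.02 0 0 0;1 -0.165 -0.12 -0.02 0 0 0;1 -0.165 -0.12 -0.02 0 0 0;1 -0.165 -0.12 -0.02 0 0 0",
)

```text
time_s: 1.1
ee_pos: [471.5, 214.9, 279.4]
tcp_rot: [0.139, 0.99, -0.0, -0.0]
contact_force: [1.1, 1.1, 0.3]
finger_gap: 85.6
grasp_force: 0.0
```

>>> step_arm(
  steps="1 -0.065 -0.17 0 0 0 0;1 -0.065 -0.17 0 0 0 0;1 -0.065 -0.17 0 0 0 0;1 -0.065 -0.17 0 0 0 0;1 -0.065 -0.17 0 0 0 0;1 -0.065 -0.17 0 0 0 0;1 -0.065 -0.17 0 0 0 0;1 -0.065 -0.17 0 0 0 0;1 -0.065 -0.17 0 0 0 0;1 -0.065 -0.17 0 0 0 0;1 -0.065 -0.17 0 0 0 0;1 0 0 0 0 0 1",
)

```text
time_s: 2.1
ee_pos: [504.0, -191.0, 278.8]
tcp_rot: [0.178, 0.984, -0.002, -0.0]
contact_force: [-0.5, -0.4, 0.1]
finger_gap: 85.4
grasp_force: 0.0
```

>>> step_arm(
  steps="1 0 0 0 0 0 1;1 0 0 0 0 0 1;1 0 0 0 0 0 1;1 0 0 0 0 0 1;1 0 0 0 0 0 1;1 0 0 0 0 0 1;1 0 0 0 0 0 1;1 0 0 0 0 0 1;1 0 0 0 0 0 1;1 0 0 0 0 0 1;1 0 0 0 0 0 1;1 0 0 0 0 0 1",
)

```text
time_s: 3.1
ee_pos: [505.2, -182.0, 278.9]
tcp_rot: [0.56, 0.828, -0.0, -0.0]
contact_force: [-1.0, -0.4, 1.2]
finger_gap: 85.5
grasp_force: 0.0
```

>>> step_arm(
  steps="1 0 0 0 0 0 1;1 0 0 0 0 0 1;1 0 0 0 0 0 1;1 0 0 0 0 0 1;1 0 0 0 0 0 1;1 0 0 0 0 0 1;1 0 0 0 0 0 1;1 0 0 0 0 0 0.6;1 0 0 0 0 0 0;1 0 0 0 0 0 0",
)

```text
time_s: 3.93
ee_pos: [505.3, -182.0, 279.0]
tcp_rot: [0.756, 0.654, -0.0, -0.0]
contact_force: [-0.4, -0.8, -0.4]
finger_gap: 85.8
grasp_force: 0.0
```

```bash
python3 - <<'E'
from h import *
f=grab('wrist','w1'); s=f['state']; print(s['ee_pos'],R.from_quat(s['tcp_rot']).as_matrix().round(3).tolist(),s['qpos'].round(2),np.round(f['tool_from_camera'],2).tolist())
W=cloud(f); p=f['pixels'].astype(int)
m=(p[...,0]>100)&(p[...,1]<70)&(p[...,2]<80)
n,l,st,ce=cv2.connectedComponentsWithStats(m.astype(np.uint8))
for i in range(1,n):
    if st[i,4]>30: q=W[l==i]; print(st[i],np.round(np.nanmedian(q,0)),np.round(np.nanpercentile(q,3,axis=0)),np.round(np.nanpercentile(q,97,axis=0)))
E
```

```text
[ 505.2525661  -181.95881814  278.99740951] [[0.144, 0.99, -0.001], [0.99, -0.144, 0.0], [0.0, -0.001, -1.0]] [ 0.03  0.35  0.39  1.66 -0.14  1.16  0.31] [[-0.0, -0.96, -0.28, 73.55], [1.0, -0.0, -0.0, -0.83], [-0.0, -0.28, 0.96, -142.31], [0.0, 0.0, 0.0, 1.0]]
[320 148  15  49 601] [ 511. -170.  140.] [ 504. -189.  137.] [ 517. -152.  142.]
[585 219  21  12  58] [ 798. -284.   83.] [ 796. -286.   66.] [ 800. -282.   94.]
[581 226  21  12  54] [ 794. -292.   80.] [ 792. -293.   66.] [ 796. -290.   93.]
[580 233  20  12  54] [ 793. -300.   81.] [ 791. -302.   67.] [ 795. -298.   94.]
```

View pics/w1.png

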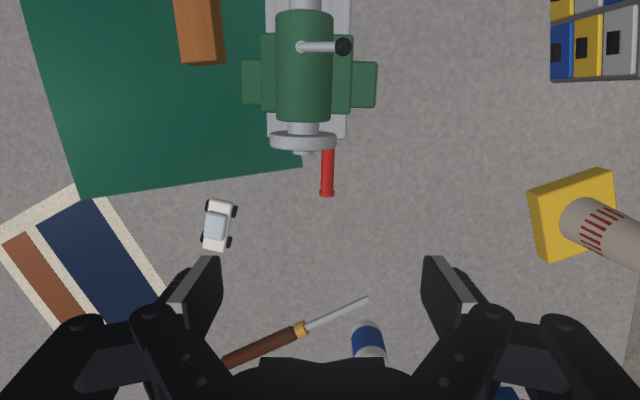

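The wrist view shows the red crank grip from (327,150) to (327,196), the wheel at (270–337,137) with its axis near column 303, and the barrel centred near (304,70).

```bash
cat >> h.py <<'E'
def onz(f,u,v,zw):
    E=np.array(f['extrinsics']); d=E[:3,:3]@ray(f,u,v); return E[:3,3]+d*(zw-E[2,3])/d[2]
E
python3 - <<'E'
from h import *
f=load('w1')
for n,u,v,z in [('barA',327,150,141),('barE',327,196,141),('wheelL',270,138,135),('wheelR',337,136,135),('barrelL',276,70,145),('barrelR',332,70,145),('barrelL2',276,110,145),('barrelR2',332,110,145),('wheeltop',303,137,163)]:
    print(n,onz(f,u,v,z).round(1),pt(f,u,v).round(1))
W=cloud(f);p=f['pixels'].astype(int)
m=(p[...,0]>100)&(p[...,1]<70)&(p[...,2]<80); m[:,:310]=0;m[:,345:]=0
q=W[m]; q=q[np.isfinite(q).all(1)]; q=q[abs(q[:,2]-140)<5]; c=q.mean(0); print(c,np.linalg.svd(q-c,full_matrices=0)[2][0],q[:,2].max())
# wheel top/ hub
d=W[125:150,268:340].reshape(-1,3); d=d[np.isfinite(d).all(1)&(d[:,2]>110)]
print(d[:,2].max(), d[d[:,2]>155].mean(0))
# rail in top / scene
for n in('top','scene'):
    g=load(n);W=cloud(g);p=g['pixels'].astype(int);m=(p[...,0]>120)&(p[...,1]<70)&(p[...,2]<80)
    q=W[m];q=q[np.isfinite(q).all(1)];q=q[(abs(q[:,0]-455)<20)&(abs(q[:,1]-138)<45)&(abs(q[:,2]-183)<8)];c=q.mean(0);print(n,c,np.linalg.svd(q-c,full_matrices=0)[2][0])
E
```

```text
barA [ 513.4 -151.3  141. ] [ 513.4 -151.3  141.2]
barE [ 507.9 -190.3  141. ] [ 507.9 -190.1  141.8]
wheelL [ 467.8 -135.3  135. ] [ 469.5 -134.4  145.1]
wheelR [ 523.2 -141.8  135. ] [ 524.9 -148.6   75.5]
barrelL [483.4 -84.  145. ] [483.2 -83.8 143.2]
barrelR [525.9 -90.3 145. ] [526.7 -88.9 124.6]
barrelL2 [ 478.1 -113.5  145. ] [ 477.7 -113.6  141.6]
barrelR2 [ 521.8 -120.   145. ] [ 523.  -121.9   94.6]
wheeltop [ 497.1 -135.7  163. ] [ 497.  -135.9  161.3]
[ 510.69313484 -170.68166481  139.90303727] [-0.17695484 -0.98415712  0.0110336 ] 143.00799368179327
164.03546355119647 [ 494.95299522 -139.92005782  160.03045889]
top [454.1629624  138.14490543 185.46326123] [-0.16389426 -0.98647688 -0.00143019]
scene [456.88343033 138.9735452  184.15215426] [ 0.15288897  0.98805942 -0.01906692]
```

>>> step_arm(
  steps="1 0.045 0.018 0 0 0 0;1 0 0 0.1 0 0 0;1 0 0 0.12 0 0 0;1 0 0 0.14 0 0 0;1 0 0 0.14 0 0 0;1 0 0 0.12 0 0 0;1 0 0 0.1 0 0 0;1 0 0 0.06 0 0 0;0.5 0 0 0 0 0 0;0.5 0 0 0 0 0 0",
  force=30,
)

```text
time_s: 4.82
ee_pos: [510.3, -173.2, 123.0]
tcp_rot: [0.757, 0.654, -0.0, -0.001]
contact_force: [0.3, 0.4, -0.2]
finger_gap: 63.6
grasp_force: 0.0
```

```bash
python3 - <<'E'
from h import *
f=grab('wrist','w2'); print(f['state']['ee_pos'],f['state']['finger_gap'])
cv2.imwrite('pics/w2c.png',cv2.resize(f['pixels'][100:400,150:500,::-1],None,fx=1.7,fy=1.7))
E
```

```text
[ 510.3448916  -173.20486412  122.98024116] 63.566118681739894
```

View pics/w2c.png

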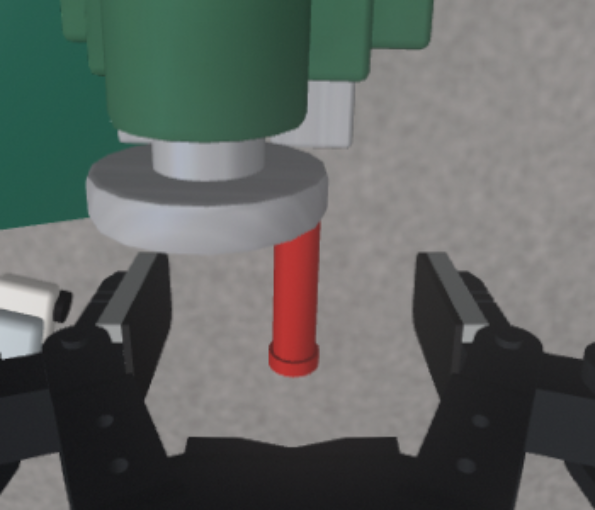

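The grip sits centred between the pads at crop (295,300), clear of the wheel. I'll close on it.

>>> step_arm(
  steps="0 0 0 0 0 0 0;0 0 0 0 0 0 0;0 0 0 0 0 0 0;0 0 0 0 0 0 0;0 0 0 0 0 0 0;0 0 0 0 0 0 0;0 0 0 0 0 0 0",
  force=30,
)

```text
time_s: 5.45
ee_pos: [511.1, -173.9, 123.8]
tcp_rot: [0.757, 0.654, 0.001, 0.001]
contact_force: [2.5, 0.1, 0.9]
finger_gap: 9.4
grasp_force: 29.3
```

```bash
python3 - <<'E'
import numpy as np
r=21/200
for k in range(24):
    a,b=np.radians(90+15*k),np.radians(105+15*k)
    print(90+15*k, round(r*(np.sin(b)-np.sin(a)),4), round(-r*(np.cos(b)-np.cos(a)),4))
E
```

```text
90 -0.0036 0.0272
105 -0.0105 0.0253
120 -0.0167 0.0217
135 -0.0217 0.0167
150 -0.0253 0.0105
165 -0.0272 0.0036
180 -0.0272 -0.0036
195 -0.0253 -0.0105
210 -0.0217 -0.0167
225 -0.0167 -0.0217
240 -0.0105 -0.0253
255 -0.0036 -0.0272
270 0.0036 -0.0272
285 0.0105 -0.0253
300 0.0167 -0.0217
315 0.0217 -0.0167
330 0.0253 -0.0105
345 0.0272 -0.0036
360 0.0272 0.0036
375 0.0253 0.0105
390 0.0217 0.0167
405 0.0167 0.0217
420 0.0105 0.0253
435 0.0036 0.0272
```

>>> step_arm(
  steps="0 0 -0.0036 0.0272 0 0 0;0 0 -0.0105 0.0253 0 0 0;0 0 -0.0167 0.0217 0 0 0;0 0 -0.0217 0.0167 0 0 0;0 0 -0.0253 0.0105 0 0 0;0 0 -0.0272 0.0036 0 0 0",
)

```text
time_s: 5.95
ee_pos: [488.9, -170.1, 102.1]
tcp_rot: [0.757, 0.654, 0.0, -0.0]
contact_force: [3.5, 3.4, 9.1]
finger_gap: 9.2
grasp_force: 30.2
```

>>> step_arm(
  steps="0 0 -0.0272 -0.0036 0 0 0;0 0 -0.0253 -0.0105 0 0 0;0 0 -0.0217 -0.0167 0 0 0;0 0 -0.0167 -0.0217 0 0 0",
)

```text
time_s: 6.28
ee_pos: [472.3, -167.4, 113.0]
tcp_rot: [0.757, 0.654, 0.001, 0.001]
contact_force: [7.9, 3.2, 0.9]
finger_gap: 9.4
grasp_force: 29.6
```

>>> step_arm(
  steps="0 0 -0.0105 -0.0253 0 0 0;0 0 -0.0036 -0.0272 0 0 0;0 0 0.0036 -0.0272 0 0 0",
)

```text
time_s: 6.53
ee_pos: [470.2, -167.0, 128.8]
tcp_rot: [0.757, 0.654, 0.001, 0.001]
contact_force: [8.5, 2.3, -5.3]
finger_gap: 9.2
grasp_force: 29.1
```

>>> step_arm(
  steps="0 0 0.0105 -0.0253 0 0 0;0 0 0.0167 -0.0217 0 0 0;0 0 0.0217 -0.0167 0 0 0",
)

```text
time_s: 6.78
ee_pos: [478.5, -168.3, 140.8]
tcp_rot: [0.757, 0.654, -0.0, -0.001]
contact_force: [3.1, 0.5, -9.9]
finger_gap: 9.4
grasp_force: 29.1
```

>>> step_arm(
  steps="0 0 0.0253 -0.0105 0 0 0;0 0 0.0272 -0.0036 0 0 0;0 0 0.0272 0.0036 0 0 0",
)

```text
time_s: 7.03
ee_pos: [494.1, -171.1, 143.9]
tcp_rot: [0.757, 0.654, -0.0, -0.001]
contact_force: [-0.9, 3.2, 4.4]
finger_gap: 9.5
grasp_force: 30.1
```

>>> step_arm(
  steps="0 0 0.0253 0.0105 0 0 0;0 0 0.0217 0.0167 0 0 0;0 0 0.0167 0.0217 0 0 0",
)

```text
time_s: 7.28
ee_pos: [508.3, -173.4, 134.0]
tcp_rot: [0.757, 0.654, 0.0, 0.0]
contact_force: [1.0, 1.8, 3.0]
finger_gap: 9.6
grasp_force: 30.1
```

>>> step_arm(
  steps="0 0 0.0105 0.0253 0 0 0;0 0 0.0036 0.0272 0 0 0;0 0 -0.0036 0.0272 0 0 0",
)

```text
time_s: 7.53
ee_pos: [510.2, -173.8, 117.2]
tcp_rot: [0.757, 0.654, 0.0, 0.0]
contact_force: [2.2, 0.8, 2.1]
finger_gap: 9.6
grasp_force: 30.2
```

>>> step_arm(
  steps="0 0 -0.0105 0.0253 0 0 0;0 0 -0.0167 0.0217 0 0 0;0 0 -0.0217 0.0167 0 0 0",
)

```text
time_s: 7.78
ee_pos: [499.2, -171.9, 104.3]
tcp_rot: [0.757, 0.654, -0.0, -0.0]
contact_force: [1.9, 3.1, 2.3]
finger_gap: 9.5
grasp_force: 30.3
```

>>> step_arm(
  steps="0 0 -0.0253 0.0105 0 0 0;0 0 -0.0272 0.0036 0 0 0;0 0 -0.0272 -0.0036 0 0 0",
)

```text
time_s: 8.03
ee_pos: [484.0, -169.4, 103.2]
tcp_rot: [0.757, 0.654, 0.001, 0.0]
contact_force: [5.1, 4.1, 6.7]
finger_gap: 9.6
grasp_force: 30.7
```

>>> step_arm(
  steps="0 0 -0.0253 -0.0105 0 0 0;0 0 -0.0217 -0.0167 0 0 0",
)

```text
time_s: 8.2
ee_pos: [475.3, -167.9, 108.9]
tcp_rot: [0.757, 0.654, 0.001, 0.001]
contact_force: [8.2, 3.5, 3.4]
finger_gap: 9.8
grasp_force: 30.4
```

>>> step_arm(
  steps="0 0 -0.0167 -0.0217 0 0 0;0 0 -0.0105 -0.0253 0 0 0",
)

```text
time_s: 8.37
ee_pos: [470.2, -167.0, 118.4]
tcp_rot: [0.757, 0.654, 0.001, 0.001]
contact_force: [8.7, 4.5, -0.1]
finger_gap: 9.7
grasp_force: 30.1
```

>>> step_arm(
  steps="0 0 -0.0036 -0.0272 0 0 0;0 0 0.0036 -0.0272 0 0 0",
)

```text
time_s: 8.53
ee_pos: [469.5, -166.8, 127.4]
tcp_rot: [0.757, 0.654, 0.0, -0.0]
contact_force: [13.0, 0.1, -33.7]
finger_gap: 9.3
grasp_force: 28.8
```

>>> step_arm(
  steps="0 0 0.0105 -0.0253 0 0 0;0 0 0.0167 -0.0217 0 0 0",
)

```text
time_s: 8.7
ee_pos: [469.9, -166.6, 134.1]
tcp_rot: [0.757, 0.654, -0.003, -0.005]
contact_force: [-2.9, 1.1, -32.5]
finger_gap: 9.1
grasp_force: 28.7
```

>>> step_arm(
  steps="0 0 0.0217 -0.0167 0 0 0",
)

```text
time_s: 8.78
ee_pos: [470.6, -166.8, 136.8]
tcp_rot: [0.757, 0.653, -0.005, -0.008]
contact_force: [-17.6, 4.4, 4.2]
finger_gap: 6.0
grasp_force: 24.1
```

The wheel stopped firmly at about 275°, with 33 N opposing, and the pads then slid off the grip. I'll open, re-grip it properly and re-seat it gently.

>>> step_arm(
  steps="0.3 0 0 0 0 0 0;0.3 0 0 0 0 0 0;0.3 0 0 0 0 0 0;0.3 0 0 0 0 0 0",
)

```text
time_s: 9.12
ee_pos: [479.0, -169.7, 141.8]
tcp_rot: [0.757, 0.653, 0.0, 0.001]
contact_force: [0.6, -0.9, -0.6]
finger_gap: 25.6
grasp_force: 0.0
```

```bash
python3 - <<'E'
from h import *
f=grab('wrist','w3'); s=f['state'];print(s['ee_pos'],s['finger_gap'],s['contact_force'],R.from_quat(s['tcp_rot']).as_matrix().round(3).tolist())
cv2.imwrite('pics/w3c.png',cv2.resize(f['pixels'][100:400,150:500,::-1],None,fx=1.7,fy=1.7))
W=cloud(f);p=f['pixels'].astype(int)
m=(p[...,0]>100)&(p[...,1]<70)&(p[...,2]<80)
q=W[m]; q=q[np.isfinite(q).all(1)]; q=q[(abs(q[:,0]-480)<50)&(abs(q[:,1]+170)<40)&(q[:,2]>90)]; print(len(q),np.median(q,0),np.percentile(q,3,axis=0),np.percentile(q,97,axis=0))
E
```

```text
[ 479.03046792 -169.66094671  141.83953844] 25.604023835734957 [ 0.62181306 -0.88780746 -0.63133894] [[0.146, 0.989, 0.001], [0.989, -0.146, -0.001], [-0.0, 0.001, -1.0]]
1457 [ 469.70845837 -164.46494809  136.44820291] [ 464.29250924 -182.64052052  133.10057939] [ 475.40429286 -148.6586055   138.19238122]
```

View pics/w3c.png

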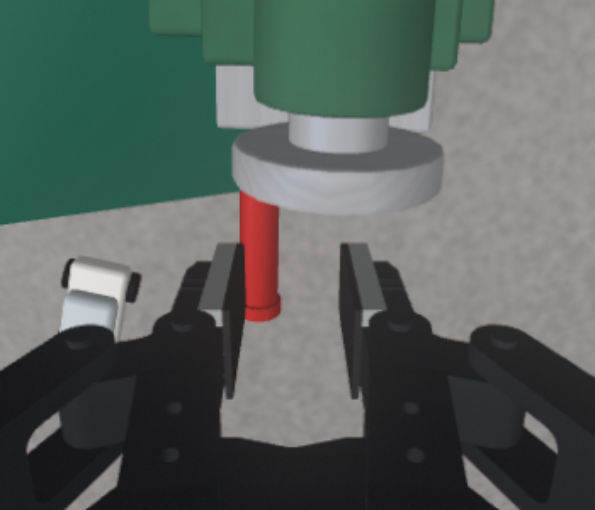

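The view shows the grip near the wheel's operator side at crop (260,255), at about 262°, so it slipped back a little. I'll re-grip lower and push it up gently to seat it.

>>> step_arm(
  steps="0.5 0 0 -0.05 0 0 0;0.5 0 -0.046 0 0 0 0;0.5 0 0 0 0 0 0;0.5 0 0 0.05 0 0 0;0.5 0 0 0.06 0 0 0;0.5 0 0 0.06 0 0 0;0 0 0 0 0 0 0;0 0 0 0 0 0 0;0 0 0 0 0 0 0;0 0 0 0 0 0 0;0 0 0 0 0 0 0",
  force=40,
)

```text
time_s: 10.08
ee_pos: [469.9, -168.0, 118.0]
tcp_rot: [0.757, 0.653, 0.0, 0.0]
contact_force: [-1.3, 0.1, 0.8]
finger_gap: 9.5
grasp_force: 39.1
```

>>> step_arm(
  steps="0 0 0 -0.01 0 0 0;0 0 0.001 -0.01 0 0 0;0 0 0 0 0 0 0",
)

```text
time_s: 10.33
ee_pos: [469.6, -167.9, 120.2]
tcp_rot: [0.757, 0.654, -0.001, -0.001]
contact_force: [2.5, -3.5, -18.5]
finger_gap: 9.3
grasp_force: 40.1
```

>>> step_arm(
  steps="0 0 0 0 0 0 0;0 0 0 0 0 0 0;0 0 0 -0.003 0 0 0;0 0 0 0 0 0 0;0 0 0 0 0 0 0",
)

```text
time_s: 10.75
ee_pos: [469.5, -167.8, 120.6]
tcp_rot: [0.757, 0.654, -0.001, -0.001]
contact_force: [4.5, -5.1, -31.8]
finger_gap: 9.2
grasp_force: 38.9
```

>>> step_arm(
  steps="0 0 0 0.004 0 0 0;0.4 0 0 0.001 0 0 0;0.6 0 0 0 0 0 0;0.7 0 0 0 0 0 0;0.7 0 0 0 0 0 0;0.7 0 0 0 0 0 0",
)

```text
time_s: 11.25
ee_pos: [470.8, -167.9, 122.0]
tcp_rot: [0.757, 0.654, 0.001, 0.001]
contact_force: [-0.4, -0.6, -0.2]
finger_gap: 59.6
grasp_force: 0.0
```

```bash
python3 - <<'E'
from h import *
f=grab('wrist','w4'); s=f['state'];print(s['ee_pos'],s['finger_gap'],s['contact_force'])
W=cloud(f);p=f['pixels'].astype(int)
m=(p[...,0]>100)&(p[...,1]<70)&(p[...,2]<80)
q=W[m]; q=q[np.isfinite(q).all(1)]; q=q[(abs(q[:,0]-480)<50)&(abs(q[:,1]+170)<40)&(q[:,2]>90)]; print(len(q),np.median(q,0),np.percentile(q,3,axis=0),np.percentile(q,97,axis=0))
E
```

```text
[ 470.79346286 -167.91804829  121.9521615 ] 59.6447863247975 [-0.44607471 -0.64596852 -0.24609977]
2025 [ 468.87630761 -165.58638661  137.99332948] [ 462.11126065 -182.27104325  134.5468595 ] [ 474.75437067 -148.10889125  139.66248775]
```

The wheel held firm at 32 N, and I've now released it. Next I'll rise and go to the rail.

>>> step_arm(
  steps="0.7 0 0 -0.08 0 0 0;0.7 0 0 -0.14 0 0 0;0.7 0 0 -0.16 0 0 0;0.7 0 0 -0.16 0 0 0;0.7 0 0 -0.16 0 0 0;0.7 0 0 -0.14 0 0 0",
)

```text
time_s: 11.8
ee_pos: [470.1, -168.0, 291.6]
tcp_rot: [0.757, 0.654, 0.0, 0.001]
contact_force: [0.3, -0.0, -1.0]
finger_gap: 59.7
grasp_force: 0.0
```

>>> step_arm(
  steps="0.7 0.1 -0.02 0 0 0 0;0.7 0.17 -0.04 0 0 0 0;0.7 0.18 -0.04 0 0 0 0;0.7 0.18 -0.04 0 0 0 0;0.7 0.18 -0.04 0 0 0 0;0.7 0.18 -0.04 0 0 0 0;0.7 0.17 -0.04 0 0 0 0;0.7 0.15 -0.04 0 0 0 0;0.7 0 0 0 0 0 0;0.7 0 0 0 0 0 0;0.7 0 0 0 0 0 0",
)

```text
time_s: 12.72
ee_pos: [449.0, 99.5, 289.3]
tcp_rot: [0.757, 0.654, -0.0, 0.0]
contact_force: [0.8, -0.2, 0.0]
finger_gap: 59.5
grasp_force: 0.0
```

```bash
python3 - <<'E'
from h import *
f=grab('wrist','w5'); s=f['state'];print(s['ee_pos'],s['finger_gap'],s['contact_force'],R.from_quat(s['tcp_rot']).as_matrix().round(3).tolist())
W=cloud(f);p=f['pixels'].astype(int)
m=(p[...,0]>100)&(p[...,1]<70)&(p[...,2]<80)
q=W[m]; q=q[np.isfinite(q).all(1)]; q=q[(abs(q[:,0]-455)<30)&(abs(q[:,1]-138)<60)&(q[:,2]>165)]; c=q.mean(0);print(len(q),np.median(q,0),np.percentile(q,3,axis=0),np.percentile(q,97,axis=0),np.linalg.svd(q-c,full_matrices=0)[2][0])
E
```

```text
[449.01850581  99.45371649 289.25202144] 59.52078018176526 [ 0.80639843 -0.18354013  0.03086929] [[0.146, 0.989, 0.0], [0.989, -0.146, -0.0], [-0.0, 0.0, -1.0]]
1403 [453.75761237 143.36600605 184.93367163] [444.41148331 103.48506142 182.28432788] [461.8713932  179.66626096 186.575596  ] [-1.69791051e-01 -9.85479697e-01  8.74655714e-04]
```

View pics/w5.png

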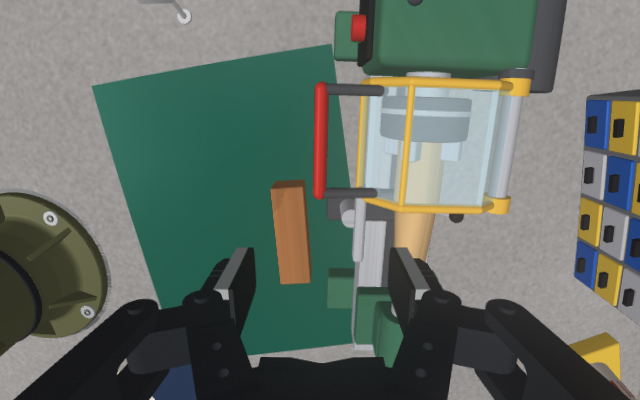

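The rail is at (321,84–199), with the guard's front edge at about (363,140). I'll check the guard's height and position over the rail.

```bash
python3 - <<'E'
from h import *
f=load('w5')
for u,v in [(321,140),(363,140),(365,110),(405,140),(405,110),(370,89),(370,192),(497,140),(510,205),(385,206)]: print(u,v,pt(f,u,v).round(0))
E
```

```text
321 140 [454. 143. 186.]
363 140 [487. 134. 155.]
365 110 [491. 158. 156.]
405 140 [512. 136. 196.]
405 110 [514. 156. 195.]
370 89 [494. 173. 181.]
370 192 [485.  98. 180.]
497 140 [579. 126. 191.]
510 205 [691.  -2.  -0.]
385 206 [495.  88. 188.]
```

>>> step_arm(
  steps="0.3 0.1 -0.004 0 0 0 0;0.3 0.106 -0.004 0 0 0 0;0.3 0 0 0.1 0 0 0;0.3 0 0 0.1 0 0 0;0.3 0 0 0.1 0 0 0;0.3 0 0 0.05 0 0 0;0.3 0 0 0 0 0 0",
  force=40,
)

```text
time_s: 13.35
ee_pos: [452.5, 139.1, 217.2]
tcp_rot: [0.758, 0.653, -0.002, -0.0]
contact_force: [-0.9, -0.9, -1.0]
finger_gap: 25.9
grasp_force: 0.0
```

>>> step_arm(
  steps="0.3 0.007 0.005 0.05 0 0 0;0.3 0 0 0.08 0 0 0;0.3 0 0 0.08 0 0 0;0.3 0 0 0.05 0 0 0;0.3 0 0 0 0 0 0",
  force=40,
)

```text
time_s: 13.77
ee_pos: [454.3, 141.1, 166.2]
tcp_rot: [0.757, 0.653, -0.001, -0.0]
contact_force: [0.6, 0.7, -0.3]
finger_gap: 25.5
grasp_force: 0.0
```

>>> step_arm(
  steps="0 0 0 0 0 0 0;0 0 0 0 0 0 0;0 0 0 0 0 0 0;0 0 0 0 0 0 0",
  force=40,
)

```text
time_s: 14.1
ee_pos: [454.5, 141.8, 167.9]
tcp_rot: [0.757, 0.653, 0.0, 0.0]
contact_force: [-4.3, -2.5, 5.5]
finger_gap: 8.3
grasp_force: 39.5
```

>>> step_arm(
  steps="0 0 0.0027 -0.061 0 0 0;0 0 0.008 -0.0605 0 0 0;0 0 0.0132 -0.0596 0 0 0;0 0 0 0 0 0 0",
)

```text
time_s: 14.43
ee_pos: [460.1, 140.8, 205.1]
tcp_rot: [0.757, 0.653, 0.001, 0.001]
contact_force: [-1.6, -3.0, -1.9]
finger_gap: 8.2
grasp_force: 39.1
```

>>> step_arm(
  steps="0 0 0.0183 -0.0582 0 0 0;0 0 0.0234 -0.0564 0 0 0;0 0 0.0282 -0.0542 0 0 0;0 0 0 0 0 0 0",
)

```text
time_s: 14.77
ee_pos: [473.9, 138.5, 238.1]
tcp_rot: [0.757, 0.653, 0.0, 0.001]
contact_force: [-2.3, -3.9, -0.4]
finger_gap: 8.0
grasp_force: 39.1
```

>>> step_arm(
  steps="0 0 0.0328 -0.0515 0 0 0;0 0 0.0372 -0.0484 0 0 0;0 0 0.0412 -0.045 0 0 0;0 0 0 0 0 0 0",
)

```text
time_s: 15.1
ee_pos: [495.2, 134.8, 266.7]
tcp_rot: [0.757, 0.653, -0.001, 0.0]
contact_force: [-6.8, -5.2, 3.6]
finger_gap: 8.1
grasp_force: 39.5
```

>>> step_arm(
  steps="0 0 0.045 -0.0412 0 0 0;0 0 0.0484 -0.0372 0 0 0;0 0 0.0515 -0.0328 0 0 0;0 0 0 0 0 0 0;0 0 0 0 0 0 0;0 0 0 0 0 0 0",
)

```text
time_s: 15.6
ee_pos: [523.0, 130.3, 288.8]
tcp_rot: [0.757, 0.653, -0.001, 0.0]
contact_force: [-7.5, -6.5, 10.0]
finger_gap: 8.4
grasp_force: 40.7
```

```bash
python3 - <<'E'
from h import *
s=arm.get_state(); print(s['ee_pos'],s['contact_force'],s['qpos'].round(2))
f=grab('wrist','w6')
W=cloud(f);p=f['pixels'].astype(int)
m=(p[...,0]>90)&(p[...,1]<70)&(p[...,2]<80)
q=W[m]; q=q[np.isfinite(q).all(1)&(q[:,2]>250)] if m.any() else W[m]
if len(q): print(len(q),np.median(q,0),np.percentile(q,3,axis=0),np.percentile(q,97,axis=0))
g=grab('scene','s2')
cv2.imwrite('pics/f.png',np.hstack([cv2.resize(f['pixels'],(400,250)),cv2.resize(g['pixels'][100:300,240:440],(250,250),interpolation=2)])[:,:,::-1])
p=g['pixels'].astype(int);W=cloud(g);m=(p[...,0]>110)&(p[...,1]<70)&(p[...,2]<80);q=W[m]
for lo,hi in [((460,90,250),(580,190,360)),((440,-200,100),(530,-130,160))]:
    r=q[((q>lo)&(q<hi)).all(1)]; print(len(r),r.mean(0).round(1) if len(r) else '')
E
```

```text
[522.99745023 130.33937727 288.79520233] [-7.54028605 -6.53985994  9.95465609] [-0.46  0.33  0.25  1.63 -0.08  1.19 -0.35]
3610 [522.77615672 136.56356082 301.94220346] [513.59450634  92.93651301 299.20836024] [531.08058392 169.16878063 303.36918304]
19 [529.2 121.6 303. ]
25 [ 472.6 -166.9  137.1]
```

View pics/f.png

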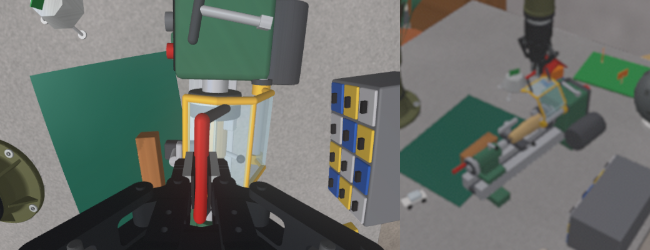

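The rail is firmly between the pads, and the crank grip hasn't moved (z about 137). I'll cross-check the guard angle from the yellow frame.

```bash
python3 - <<'E'
from h import *
from scipy.spatial import cKDTree
from scipy.optimize import minimize
a=np.radians(9.0); ex=np.array([np.cos(a),-np.sin(a),0]); ey=np.array([np.sin(a),np.cos(a),0])
O=np.array([453.7,141,0])
def prof(n):
    f=load(n);W=cloud(f).reshape(-1,3);h=cv2.cvtColor(f['pixels'],cv2.COLOR_RGB2HSV).reshape(-1,3)
    m=(h[:,0]>18)&(h[:,0]<32)&(h[:,1]>150)&(h[:,2]>110)&np.isfinite(W).all(1)
    d=W[m]-O; P=np.c_[d@ex,d@ey,W[m][:,2]]
    return P[(abs(P[:,1])<60)&(P[:,0]>-20)&(P[:,0]<190)&(P[:,2]>120)&(P[:,2]<330)]
A,B=prof('w5'),prof('w6'); print(len(A),len(B))
for P in (A,B):
    H,xe,ze=np.histogram2d(P[:,0],P[:,2],bins=[np.arange(-20,191,10),np.arange(120,331,10)])
    i=np.argwhere(H>15); print([(int(xe[k]),int(ze[j]),int(H[k,j])) for k,j in i])
B=B[np.hypot(B[:,0]-140,B[:,2]-182)>25]
t=cKDTree(B)
def cost(p):
    c,s=np.cos(p[0]),np.sin(p[0]);hx,hz=p[1],p[2];d=A[:,[0,2]]-[hx,hz]
    q=np.c_[hx+c*d[:,0]+s*d[:,1],A[:,1],hz-s*d[:,0]+c*d[:,1]]
    r=cKDTree(q).query(B)[0]; return np.minimum(r,8).mean()
for g in range(52,67,2): print(g,round(cost([np.radians(g),140,181]),2),round(cost([np.radians(g),140,184]),2))
E
```

```text
3451 3382
[(30, 140, 185), (30, 160, 17), (30, 170, 87), (40, 170, 42), (40, 180, 197), (50, 180, 32), (50, 190, 729), (60, 190, 326), (70, 190, 224), (80, 190, 225), (90, 190, 204), (100, 190, 219), (110, 190, 205), (120, 180, 18), (120, 190, 94), (130, 180, 389), (140, 180, 230)]
[(50, 240, 91), (50, 250, 741), (60, 250, 222), (70, 250, 105), (70, 260, 130), (80, 260, 217), (90, 250, 62), (90, 260, 168), (100, 250, 200), (100, 260, 22), (110, 240, 21), (110, 250, 717), (120, 230, 81), (120, 240, 54), (130, 180, 222), (130, 190, 28), (130, 210, 38), (130, 220, 81), (140, 180, 44), (140, 190, 21), (140, 200, 25), (140, 210, 39)]
52 5.29 5.38
54 4.07 4.83
56 2.59 4.04
58 2.08 3.77
60 3.01 4.36
62 4.78 5.34
64 6.17 6.31
66 7.21 7.12
```

Frame matching gives about 58° and the arm's motion gives 59.7°, so I'll add about 1° and ease the radial push.

>>> step_arm(
  steps="0 0 0.005 -0.005 0 0 0;0 0 0.006 -0.0065 0 0 0;0 0 0 0 0 0 0;0 0 0 0 0 0 0;0 0 0 0 0 0 0;0 0 0 0 0 0 0",
)

```text
time_s: 16.2
ee_pos: [525.4, 129.9, 290.3]
tcp_rot: [0.757, 0.653, -0.001, 0.0]
contact_force: [-4.6, -5.6, 3.4]
finger_gap: 8.4
grasp_force: 40.0
```

```bash
python3 - <<'E'
from h import *
from scipy.spatial import cKDTree
from scipy.optimize import minimize
a=np.radians(9.0); ex=np.array([np.cos(a),-np.sin(a),0]); ey=np.array([np.sin(a),np.cos(a),0]); O=np.array([453.7,141,0])
grab('wrist','w7')
def prof(n):
    f=load(n);W=cloud(f).reshape(-1,3);h=cv2.cvtColor(f['pixels'],cv2.COLOR_RGB2HSV).reshape(-1,3)
    m=(h[:,0]>18)&(h[:,0]<32)&(h[:,1]>150)&(h[:,2]>110)&np.isfinite(W).all(1)
    d=W[m]-O; P=np.c_[d@ex,d@ey,W[m][:,2]]
    return P[(abs(P[:,1])<60)&(P[:,0]>-20)&(P[:,0]<190)&(P[:,2]>120)&(P[:,2]<330)]
A=prof('w5')
for n in('w6','w7'):
    B=prof(n);B=B[np.hypot(B[:,0]-140,B[:,2]-182)>25]
    def cost(p):
        c,s=np.cos(p[0]),np.sin(p[0]);hx,hz=p[1],p[2];d=A[:,[0,2]]-[hx,hz]
        q=np.c_[hx+c*d[:,0]+s*d[:,1],A[:,1],hz-s*d[:,0]+c*d[:,1]]
        return np.minimum(cKDTree(q).query(B)[0],8).mean()
    r=minimize(cost,[np.radians(58),140,181],method='Nelder-Mead',options=dict(initial_simplex=[[1.01,140,181],[1.06,140,181],[1.01,143,181],[1.01,140,178]],maxiter=80)); print(n,np.degrees(r.x[0]),r.x[1:],r.fun)
s=arm.get_state();print(s['ee_pos'],s['contact_force'],s['finger_gap'],np.abs(s['qd']).max())
E
```

```text
w6 57.48210942643272 [140.37427419 177.34408415] 0.9325022291280123
w7 58.58065675056197 [140.42623964 177.27774096] 0.9657368448826592
[525.37825787 129.88430619 290.28150874] [-4.75862448 -5.30783862  3.38564663] 7.79891094211035 0.0014834369749040252
```

>>> step_arm(
  steps="0 0 0.006 -0.004 0 0 0;0 0 0.006 -0.004 0 0 0;0 0 0 0 0 0 0;0 0 0 0 0 0 0;0 0 0 0 0 0 0;0 0 0 0 0 0 0;0 0 0 0 0 0 0;0 0 0 0 0 0 0",
)

```text
time_s: 16.92
ee_pos: [527.7, 129.5, 291.6]
tcp_rot: [0.758, 0.653, -0.001, 0.0]
contact_force: [-3.9, -5.4, 1.1]
finger_gap: 8.4
grasp_force: 39.9
```

```bash
python3 - <<'E'
from h import *
s=arm.get_state();print(s['ee_pos'],s['contact_force'],s['finger_gap'],s['grasp_force'],np.abs(s['qd']).max())
print(arm.hand_in())
E
```

```text
[527.73583358 129.4991879  291.61473725] [-3.90395173 -5.39052588  1.11265414] 8.385103036009426 39.858670234680176 0.0013558866986474744
the job is handed in; nothing more can be done
None
```

I wound the handwheel with the guard shut until the centre bore firmly on the blank, and let go of the wheel. The guard is now held still by its rail at about 60° (estimate good to 1–2°), and the job was handed in at about 17 s.

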